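# Work a stuck soap stamp loose from its forming ring and stand it in the tray

### The job

The round soap stamp is jammed in the forming ring on the sloping stand: take it by its wooden handle and twist it to and fro (about 20 degrees each way from how it sits, anticlockwise first and then clockwise, as you look down on the handle) while pulling gently along its axis until it comes free. A straight pull only drags up the ring, which is held down by light springs: do not drag the ring up off its seat. Then stand the stamp upright, steel foot down, near the middle of the wooden tray without dropping it, and let go; leave the soaps, the tin and the brush where they are.

Things in the scene. Friction and masses are not known exactly. Their poses are not given: they have to be found in the camera images.
- stamp_handle (a point): Centre of the soap stamp's wooden T-handle: a bar 70 mm long (stamp x), 26 mm thick (stamp y: pinch here), 30 mm high (stamp z). Below it a steel neck (22 mm diameter, 26 mm long) and a steel cylinder (40 mm diameter, 50 mm long). Stamp z runs from foot to handle; this point lies 90 mm from the foot. Mass about 0.35 kg. At the start stamp axes = ring axes (z leans 30 degrees).
- stamp_foot (a point): Centre of the stamp's flat foot (the 40 mm steel end); same axes as stamp_handle.
- stamp_end (a point): Middle of one end face of the wooden handle bar, 35 mm from the axis in the direction of stamp x; shows how far the stamp is turned.
- ring_mouth (a point): Centre of the upper mouth of the aluminium forming ring (96 mm outside diameter, 40 mm high) on the sloping wooden stand. z is the ring's axis, pointing out of the ring, 30 degrees from vertical, leaning roughly back towards the robot; y is horizontal. The bore is 34 mm deep below this point and 44 mm wide; the stamp's foot starts at its bottom, so the handle's centre starts 56 mm out along z.
- stand: Fixed wooden stand, base 160 x 140 mm on the bench, origin under the base's centre. Inside the ring it carries, pads grip the stamp with about 15 N of friction at 20 mm radius until the foot has risen 20 to 24 mm; then the stamp is loose. Friction spent on turning does not resist the pull: rising 1 mm for every 4 mm of turning at that radius takes only about 4 N of pull.
- ring (a joint): How far the forming ring is lifted off its seat along its axis, in m: 0 seated, 0.02 at the stop. Its springs and weight hold it down with about 7 N (9 N at 12 mm); it cannot turn.
- tray_floor (a point): Centre of the inner floor (8 mm above the bench) of the small wooden tray, 180 x 180 mm outside, walls 8 mm thick and 24 mm high above the bench; fixed.
- soap_a_mid (a point): Centre of a loose round soap, 76 mm across, 30 mm high (bystander).
- soap_b_mid (a point): Centre of a loose soap bar 80 x 52 x 28 mm (bystander).
- tin_mid (a point): Centre of a loose steel tin, 72 mm diameter, 90 mm high (bystander).
- brush_grip (a point): Handle of a loose brush lying on the bench (bystander).
Not all that is in view belongs to the job. Leave any blue or green look-alike of the part that bears stamp_handle alone. Of the things that look like the stand, take the one that is farthest to the robot's right at the start.

How it is judged:
On the way, in this order (a step that is already met when the one before it is completed fails the run):
1. the stamp, still gripped in the ring, is turned at least 10 degrees anticlockwise (seen looking down on the handle) from how it sat (y of stamp_end in the frame of ring_mouth above 0.0061 m and z of stamp_foot in the frame of ring_mouth below -0.01 m).
2. then, still in the ring, it is turned at least 10 degrees clockwise from how it sat (y of stamp_end in the frame of ring_mouth below -0.0061 m and z of stamp_foot in the frame of ring_mouth below -0.005 m).
3. the stamp's foot is clear of the ring's mouth (z of stamp_foot in the frame of ring_mouth above 0.003 m), for 0.05 s.
At the end, for the whole second after the job is handed in: The stamp stands upright (within about 6 degrees) on its steel foot on the tray's floor, foot within 45 mm of the tray's centre, released and at rest; the ring is back on its seat (within 3 mm); soaps, tin and brush are within 30 mm of where they were (horizontal distance between stamp_foot and tray_floor below 0.045 m and angle between stamp_foot's own z axis and vertical below 0.1 rad and z of stamp_foot in the frame of tray_floor between -0.004 and 0.005 m and value of joint ring below 0.003 m and distance of each of soap_a_mid, soap_b_mid, tin_mid, brush_grip from where it was at the start of the episode below 0.03 m and linear speed of stamp below 0.02 m/s); the robot touches nothing.
It fails at once if the ring is pulled more than 12 mm up off its seat (value of joint ring above 0.012 m).
It fails at once if the stamp is dropped (falls at over 0.5 m/s, from about 13 mm or more, with no finger on it) (contact force between the fingers and stamp below 0.2 N and linear speed of stamp above 0.5 m/s).
It fails at once if a soap, the tin or the brush is pushed more than 30 mm (distance of any of soap_a_mid, soap_b_mid, tin_mid, brush_grip from where it was at the start of the episode above 0.03 m).
It also fails if it takes over 58 s, if anything falls off the work surface, if the arm or the gripper's body presses on something with over 40 N, if the wrist force passes 120 N, or if a joint passes its speed limit or range.

### The arm

A 7-joint arm with a two-finger parallel gripper is mounted at the origin on the work surface. World frame = base frame: x ahead of the robot, y to its left, z up, the work surface at z = 0. Lengths are in m, angles in rad, forces in N, time in s.
With the tool pointing down it reaches from about 0.35 to 0.9 m from the base axis. Payload 8.1 kg.
Tool frame: the origin (TCP) lies midway between the tips of the shut fingers; the grasp point (between the pads) lies 19 mm behind it; z points along the fingers, y is the line along which they close (so a half turn about z gives the same grasp; the last joint's range is limited). The gripper opens to 85 mm and grips with 20 to 120 N. Pads are 22 mm wide; open, the fingers measure 114 mm over their backs; the gripper's body (76 mm by 85 mm) begins 54 mm behind the grasp point. The pads swing forward as they close: fully open they stand 13 mm farther back than shut.
Start: joints at [-1.229, 0.434, 0.025, 1.573, -0.012, 1.134, -0.075], TCP at [0.269, 0.564, 0.231] pointing down, gripper open.
Joint ranges: [-2.62, 2.62], [-0.44, 2.09], [-1.27, 1.32], [0.08, 2.57], [-1.32, 4.46], [0.12, 2], [-2.74, 2.74]. Speed limits (rad/s): [2.22, 2.22, 3.01, 3.01, 3.14, 3.14, 3.14].

### API

Orientations are given as a unit quaternion [x, y, z, w].
In Python, from cell import bot, viewer gives the robot as it stands. The module is installed in compiled form; this text tells all that it offers.
- The arm moves only by the tool apply_moves, never from a script. Its argument "motion" is one flat list of numbers, 7 for each row, row after row: the shift along the world's x, y, z in mm, then the turn, a rotation vector about the world's x, y, z in rad, then the opening in per cent of the stroke, from 0 (shut) to 100 (fully open). In form: [tx, ty, tz, ax, ay, az, gripper, tx, ty, tz, ax, ay, az, gripper, ...]. A call has 1 to 12 rows; each row shifts and turns the commanded pose from where the row before left it; what a row does not reach is not made up. A row lasts 1/10 s, in which the tool goes at most 50 mm and 8.59 degrees, less where a joint would pass 70% of its speed; a pose out of reach is approached as far as the arm can. A call with a gripper value outside its range is refused whole. The fingers move at their own pace and stop on an object; "grip_force" is the grip in N (left out, the last holds). Time passes only in rows, so rows that do not move let the fingers close. It gives the time, the measured TCP pose, the force, the opening and the grip force at its end, in the units of the state.
- bot.state(): the state, without advancing time (a new reading comes with each control period).
- viewer.capture(name): name is "scene" or "top" or "wrist"; returns the picture (400x640x3 uint8, red, green, blue); there is no depth.
- viewer.camera_params(name): a dict with "fovy" (degrees; the focal length in pixels is half the picture's height over the tangent of half this angle, whatever the lens; pixels are square), "cx", "cy" (the principal point, pixels), "k1" (the pictures are not rectified: a ray, as slopes to the right and down, at radius r is drawn at 1 + k1 r^2 times it, then the intrinsics apply), "cam_to_world" (4x4, takes a point from camera to world coordinates); the wrist camera has in their place "T_tool_cam" (4x4, takes a point from camera to tool coordinates, whose origin is the TCP and whose axes are the flange's). Camera axes: x right, y down, z forward; pixel columns grow to the right and rows downward; lengths in m; the calibration is good to about 2 mm. A picture is of the moment at which its call begins: read the wrist's pose just before it. camera_params takes no time and is no camera call.
- bot.finish_job(): hands the job in; it is judged then, once.
The state is a dict: "time_s": time; "qpos": joint angles; "joint_velocities": joint speeds; "tau": joint torques, N m; "position": TCP position; "ee_rot": TCP orientation; "contact_force": force on the tool from outside, world axes, zero at the start; "moment": the same for the moment, N m; "gripper_width": finger opening in m; "gripper_force": force on a finger pad.
Only numpy, scipy, OpenCV 4.12 (cv2) and the standard library are available. Lean on these libraries where they do the work, as an engineer would, in place of code of your own. Each camera call takes 0.05 s, during which the arm holds its last target. There are 200 camera calls.

## Working session

There is one attempt and no reset: what is moved stays moved. The work goes in short steps, Python scripts to look and compute and a tool call to move; the robot and the scene stay as the last step left them, time stands still between calls to the robot, and variables do not carry over. Pictures are saved under pics/ and viewed, at most 10 in all, crops included, and the job is handed in when it is done.

Besides the shell and the picture viewer there is one more tool, called after "Emit:" as name(argument=value, ...) on one line, values as JSON. apply_moves: Moves the arm, as the interface text tells. Its arguments: {"type":"object","properties":{"motion":{"type":"array"},"grip_force":{"type":"number"}},"required":["motion"]}

```bash
mkdir -p pics
python3 - <<'E'
from cell import bot, viewer
import cv2,json,numpy as np
s=bot.state();print(s['time_s'],s['position'],s['ee_rot'],s['gripper_width'])
for n in("scene","top"):
    im=viewer.capture(n);cv2.imwrite(f"pics/{n}0.png",im[:,:,::-1]);p=viewer.camera_params(n);print(n,{k:(np.round(v,4).tolist() if k!='x' else v) for k,v in p.items()})
print(viewer.camera_params("wrist"))
E
```

```text
0.0 [0.26875437 0.56368819 0.23051517] [ 2.20603332e-01  9.75363273e-01 -8.04271242e-04 -9.77111965e-05] 0.08514504129673951
scene {'fovy': 57.6179, 'cx': 318.5154, 'cy': 196.1958, 'k1': -0.0857, 'cam_to_world': [[-0.1799, 0.7318, -0.6573, 1.1643], [0.9837, 0.1372, -0.1165, 0.2067], [0.005, -0.6676, -0.7445, 0.8207], [0.0, 0.0, 0.0, 1.0]]}
top {'fovy': 55.2658, 'cx': 324.8454, 'cy': 197.5306, 'k1': 0.0263, 'cam_to_world': [[0.0244, -0.9856, 0.1671, 0.4014], [-0.9995, -0.0271, -0.0143, 0.0867], [0.0186, -0.1667, -0.9858, 0.9958], [0.0, 0.0, 0.0, 1.0]]}
{'fovy': 61.949689086973244, 'cx': 329.26461281132055, 'cy': 198.27342482350667, 'k1': 0.014269570173396494, 'T_tool_cam': array([[-5.66581318e-04, -9.44473233e-01, -3.28587875e-01,
         8.53139310e-02],
       [ 9.99999832e-01, -4.95219259e-04, -3.00862864e-04,
         5.64822168e-05],
       [ 1.21433878e-04, -3.28587990e-01,  9.44473355e-01,
        -1.42892289e-01],
       [ 0.00000000e+00,  0.00000000e+00,  0.00000000e+00,
         1.00000000e+00]])}
```

View pics/scene0.png

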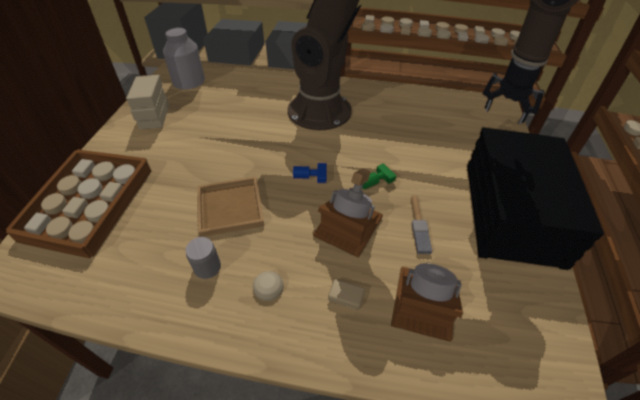

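View pics/top0.png

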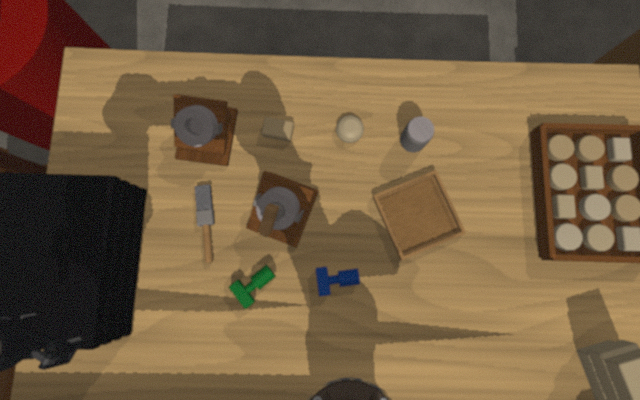

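The pictures show the stamp in the stand at scene (350,205) and top (283,208), which is the right-hand stand. The empty stand is at top (200,128), the tray at scene (230,207) and top (417,215), and the blue and green decoys lie on the bench. Next I'll look closer at the stamp and tray.

```bash
python3 - <<'E'
import cv2,numpy as np
a=cv2.imread('pics/scene0.png')[155:265,300:400];b=cv2.imread('pics/top0.png')[160:255,235:330]
f=lambda i:cv2.convertScaleAbs(cv2.resize(i,(400,int(400*i.shape[0]/i.shape[1])),interpolation=cv2.INTER_CUBIC),alpha=1.6)
A,B=f(a),f(b);h=max(len(A),len(B));
o=np.zeros((h,800,3),np.uint8);o[:len(A),:400]=A;o[:len(B),400:]=B;cv2.imwrite('pics/c1.png',o);print(o.shape)
E
cat > h.py <<'E'
import numpy as np,cv2
from scipy.spatial.transform import Rotation as R
from cell import bot,viewer
def cam(n,s=None):
    p=viewer.camera_params(n)
    if n=='wrist':
        T=np.eye(4);T[:3,:3]=R.from_quat(s['ee_rot']).as_matrix();T[:3,3]=s['position'];T=T@p['T_tool_cam']
    else:T=np.array(p['cam_to_world'])
    f=200/np.tan(np.radians(p['fovy']/2))
    return T,np.array([[f,0,p['cx']],[0,f,p['cy']],[0,0,1]]),np.array([p['k1'],0,0,0,0])
def ray(c,uv):
    T,K,d=c;q=cv2.undistortPoints(np.array([[uv]],float),K,d)[0,0]
    v=T[:3,:3]@[q[0],q[1],1];return T[:3,3],v/np.linalg.norm(v)
def onz(c,uv,z):
    o,v=ray(c,uv);return o+v*(z-o[2])/v[2]
def tri(c1,u1,c2,u2):
    o,v=ray(c1,u1);p,w=ray(c2,u2);t=np.linalg.lstsq(np.c_[v,-w],p-o,rcond=None)[0]
    a,b=o+t[0]*v,p+t[1]*w;return (a+b)/2,np.linalg.norm(a-b)
def proj(c,P):
    T,K,d=c;Ti=np.linalg.inv(T);return cv2.projectPoints(np.atleast_2d(P).astype(float),cv2.Rodrigues(Ti[:3,:3])[0],Ti[:3,3],K,d)[0][:,0]
E
```

```text
(440, 800, 3)
```

View pics/c1.png

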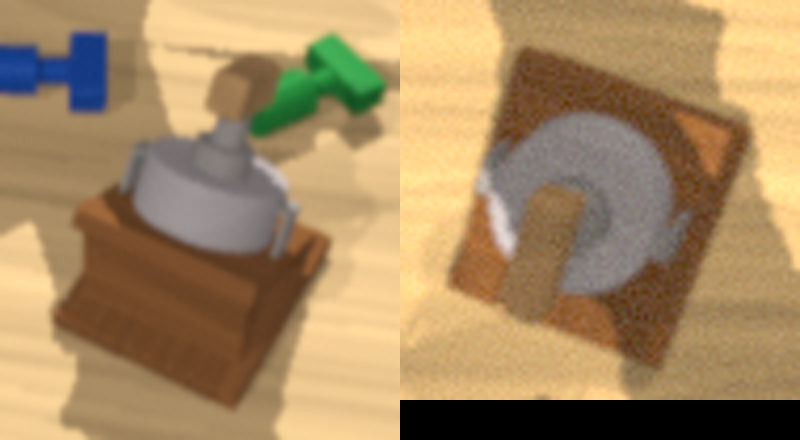

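The crop shows the leaning bar, its near end face at scene about (357,179), and the ring mouth centre at top about (279,208). I'll turn the base corners, bar and tray corners into positions.

Run:
```python
from h import *
np.set_printoptions(precision=4,suppress=True)
S,T=cam('scene'),cam('top')
s=lambda x,y:(300+x/4,155+y/4)
t=lambda x,y:(235+(x-400)/4.21,160+y/4.21)
print('scene base');c=[onz(S,s(*u),0) for u in[(55,318),(235,408),(330,245)]]
for a in c:print(a)
print(np.linalg.norm(c[0]-c[1]),np.linalg.norm(c[1]-c[2]))
print('tray')
c=[onz(T,u,.024)[:2] for u in[(373,190),(432,168),(463,230),(403,262)]];print(np.array(c),np.mean(c,0),[np.linalg.norm(c[i]-c[i-1]) for i in range(4)])
# far end face centre of bar (scene) / far top edge mid
print('far top edge', tri(S,s(237,70),T,t(562,187)))
print('ring c', tri(S,s(208,170),T,t(585,203)))
# brush etc
```

```text
scene base
[0.5824 0.091  0.    ]
[ 0.6326  0.2218 -0.    ]
[0.4824 0.2747 0.    ]
0.14012315596531585 0.15931952852265788
tray
[[ 0.5894 -0.0518]
 [ 0.6524 -0.2065]
 [ 0.4918 -0.2819]
 [ 0.4072 -0.1278]] [ 0.5352 -0.167 ] [np.float64(0.1973791673700272), np.float64(0.16701096261815357), np.float64(0.1774282014424357), np.float64(0.17581169988401935)]
far top edge (array([0.5187, 0.1882, 0.1961]), np.float64(0.010209113127519973))
ring c (array([0.5235, 0.1816, 0.1079]), np.float64(0.0019277473426125066))
```

Emit:
apply_moves(motion=[0,0,43,0,0,0,100,0,0,43,0,0,0,100,0,0,43,0,0,0,100,0,0,43,0,0,0,100,18,-30,0,0,0,0,100,18,-36,0,0,0,0.048,100,18,-36,0,0,0,0.048,100,18,-36,0,0,0,0,100,18,-36,0,0,0,0,100,18,-36,0,0,0,0,100,18,-36,0,0,0,0,100,18,-36,0,0,0,0,100])

```text
time_s: 1.3
position: [0.4133, 0.2805, 0.4031]
ee_rot: [0.174, 0.985, -0.0, -0.0]
contact_force: [1.1, 0.1, -0.6]
gripper_width: 0.0855
gripper_force: 0.0
```

Emit:
apply_moves(motion=[18,-36,0,-0.036,-0.0984,0,100,18,-36,0,-0.036,-0.0984,0,100,0,0,-30,-0.036,-0.0984,0,100,0,0,-30,-0.036,-0.0984,0,100,0,0,-30,-0.036,-0.0984,0,100,0,0,-30,0,0,0,100,0,0,-25,0,0,0,100,0,0,0,0,0,0,100])

```text
time_s: 2.1
position: [0.4474, 0.2087, 0.2553]
ee_rot: [0.167, 0.952, -0.048, 0.253]
contact_force: [0.4, -0.3, -0.0]
gripper_width: 0.0856
gripper_force: 0.0
```

Run:
```python
from h import *
np.set_printoptions(precision=4,suppress=True)
s=bot.state();print(s['time_s'],s['position'],R.from_quat(s['ee_rot']).as_matrix(),s['qpos'])
im=viewer.capture('wrist');cv2.imwrite('pics/w1.png',im[:,:,::-1]);np.savez('w1',p=s['position'],q=s['ee_rot'])
```

```text
2.1 [0.4474 0.2087 0.2553] [[-0.8159  0.3416  0.4665]
 [ 0.293   0.9398 -0.1758]
 [-0.4984 -0.0067 -0.8669]] [-0.9629  0.073   0.0499  2.1395  0.6612  0.8803 -0.1075]
```

View pics/w1.png

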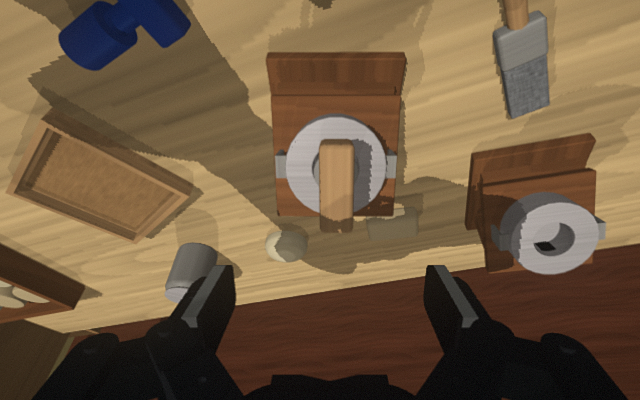

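The stamp is well in view: bar top face from about (320,140) to (354,222), ring centre about (336,163) with radius about 50, and the bar parallel to the tool's x axis. I'll zoom in to get the bar's corners.

Run:
```python
import cv2
i=cv2.imread('pics/w1.png')[100:250,260:410]
cv2.imwrite('pics/w1c.png',cv2.resize(i,(600,600),interpolation=cv2.INTER_CUBIC))
```

```text
(no output)
```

View pics/w1c.png

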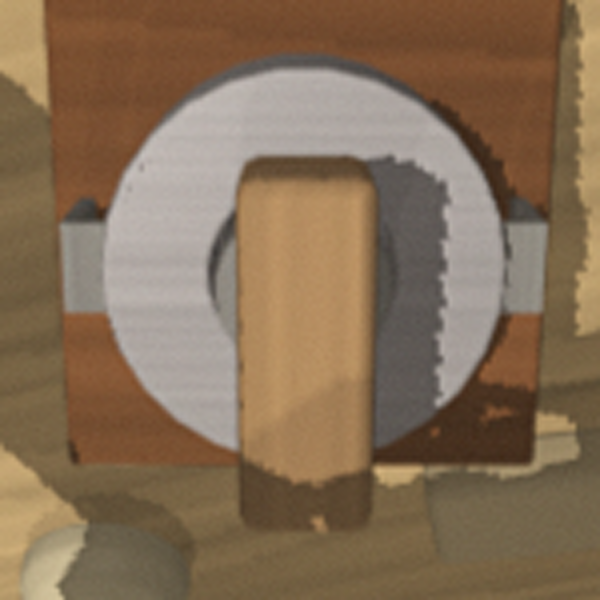

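Run:
```python
from h import *
np.set_printoptions(precision=4,suppress=True)
d=np.load('w1.npz');s={'position':d['p'],'ee_rot':d['q']};W=cam('wrist',s);S,T=cam('scene'),cam('top')
Rm=R.from_quat(d['q']).as_matrix()
uw=lambda x,y:(260+x/4,100+y/4)
sc=lambda x,y:(300+x/4,155+y/4)
t=lambda x,y:(235+(x-400)/4.21,160+y/4.21)
def show(n,p):
    p,e=p;print(n,p,'res',e,'tool',Rm.T@(p-d['p']))
show('far top W-T',tri(W,uw(307,525),T,t(562,187)))
show('far top W-S',tri(W,uw(307,525),S,sc(237,70)))
show('ring W-T',tri(W,uw(304,264),T,t(585,203)))
show('ring W-S',tri(W,uw(304,264),S,sc(208,170)))
show('near top W-T',tri(W,uw(307,178),T,t(522,312)))
show('base corner W-S',tri(W,(268,53),S,(300,200)))
for n in(.0,.005,.01):
  G=d['p']+Rm@[.01,.006,.111-n];M=G+Rm@[0,0,.056];F=G+Rm@[-.035,0,-.015]
  print(n,G,[(proj(c,P)[0]) for c in(S,T) for P in(M,F)])
print(sc(208,170),sc(237,70),t(585,203),t(562,187))
```

```text
far top W-T [0.5223 0.1862 0.1789] res 0.0022068016031616907 tool [-0.0296  0.005   0.1052]
far top W-S [0.5097 0.1924 0.1888] res 0.001500901697362399 tool [-0.0225  0.0064  0.0896]
ring W-T [0.5262 0.1837 0.0968] res 0.004288034898929828 tool [0.0074 0.0045 0.1786]
ring W-S [0.5208 0.185  0.1042] res 0.005311271204069846 tool [0.0085 0.0039 0.1694]
near top W-T [0.4602 0.2078 0.1484] res 0.0024888871527029128 tool [0.0426 0.0042 0.0989]
base corner W-S [ 0.4547  0.0737 -0.0341] res 0.10784686883271576 tool [ 0.0988 -0.1224  0.278 ]
0.0 [0.493  0.1977 0.1541] [array([354.1427, 197.2211]), array([357.7064, 174.8452]), array([275.846 , 210.1587]), array([270.7216, 207.2908])]
0.005 [0.4907 0.1986 0.1584] [array([354.7044, 195.5219]), array([358.3075, 172.9985]), array([275.2218, 210.8909]), array([270.0074, 208.0773])]
0.01 [0.4884 0.1995 0.1627] [array([355.2681, 193.8165]), array([358.9108, 171.1449]), array([274.591 , 211.6308]), array([269.2848, 208.873 ])]
(352.0, 197.5) (359.25, 172.5) (278.9429928741093, 208.21852731591449) (273.47980997624705, 204.41805225653206)
```

Emit:
apply_moves(motion=[-6,7,-4,0,0,0,100,10,-4,-19,0,0,0,100,10,-4,-19,0,0,0,100,10,-4,-19,0,0,0,100,10,-4,-19,0,0,0,100,10,-4,-19,0,0,0,100,5,-2,-9,0,0,0,100,0,0,0,0,0,0,100])

```text
time_s: 2.95
position: [0.4984, 0.1952, 0.1503]
ee_rot: [0.168, 0.951, -0.046, 0.255]
contact_force: [0.1, 0.3, 1.2]
gripper_width: 0.0855
gripper_force: 0.0
```

Run:
```python
from h import *
s=bot.state();print(s['position'],s['contact_force'])
im=viewer.capture('wrist')[:,:,::-1];cv2.imwrite('pics/w2.png',im[100:400,120:540])
```

```text
[0.4984167  0.19521276 0.15026982] [0.11485113 0.26307522 1.18931669]
```

View pics/w2.png

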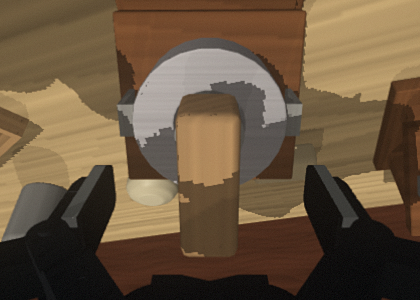

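The bar is centred between the fingers (column 208 against 209) and the TCP is about 12 mm short. I'll advance and close.

Emit:
apply_moves(motion=[2,-1,-6,0,0,0,100,1,0,-6,0,0,0,100,0,0,0,0,0,0,50,0,0,0,0,0,0,20,0,0,0,0,0,0,10,0,0,0,0,0,0,0,0,0,0,0,0,0,0,0,0,0,0,0,0,0], grip_force=70)

```text
time_s: 3.8
position: [0.5008, 0.1942, 0.1386]
ee_rot: [0.168, 0.951, -0.045, 0.255]
contact_force: [-3.8, -0.9, 6.3]
gripper_width: 0.0251
gripper_force: 68.2
```

Run:
```python
from h import *
s=bot.state();print(s)
Rm=R.from_quat(s['ee_rot']).as_matrix();print(Rm.round(4),Rm.T@s['contact_force'])
```

```text
{'time_s': 3.8, 'qpos': array([-0.90638848,  0.30223928,  0.14075738,  2.23101011,  0.8990141 ,
        0.55784871, -0.32022994]), 'joint_velocities': array([-3.64250871e-04, -1.17185788e-03,  7.70805152e-05,  1.04771582e-03,
       -8.71175522e-04, -8.28686543e-04,  4.46842171e-04]), 'tau': array([ 6.43259659e-01, -4.32217777e+01,  2.91550264e+00, -2.16204089e+01,
        1.72843739e+00,  4.90082726e-01,  2.05373269e-02]), 'position': array([0.50083951, 0.19421613, 0.13858233]), 'ee_rot': array([ 0.16766319,  0.95120459, -0.04531614,  0.25503987]), 'contact_force': array([-3.77213185, -0.86329665,  6.25336664]), 'moment': array([-0.082906  ,  0.59481637, -0.2319864 ]), 'gripper_force': 68.18650603294373, 'gripper_width': 0.025071844040371934}
[[-8.137e-01  3.421e-01  4.700e-01]
 [ 2.958e-01  9.397e-01 -1.717e-01]
 [-5.004e-01 -7.000e-04 -8.658e-01]] [-0.31516572 -2.10588513 -7.03880476]
```

Emit:
apply_moves(motion=[0,0,0,-0.041,0.015,0.0755,0,0,0,0,-0.041,0.015,0.0755,0,0,0,0,-0.041,0.015,0.0755,0,0,0,0,-0.041,0.015,0.0755,0,0,0,0,0,0,0,0])

```text
time_s: 4.3
position: [0.5008, 0.1938, 0.1387]
ee_rot: [-0.001, 0.966, -0.09, 0.243]
contact_force: [-6.3, -0.7, 8.1]
gripper_width: 0.0252
gripper_force: 68.6
```

```bash
cat > st.py <<'E'
from h import *
np.set_printoptions(precision=4,suppress=True)
s=bot.state()
z0=np.array([-.470,.1717,.8658]);p0=np.array([.50084,.19422,.13858]);q0=R.from_quat([.16766319,.95120459,-.04531614,.25503987])
f=s['contact_force'];r=(R.from_quat(s['ee_rot'])*q0.inv()).as_rotvec(degrees=True)
d=s['position']-p0
print('t',s['time_s'],'turn',r@z0,'offturn',np.linalg.norm(r-(r@z0)*z0),'rise mm',d@z0*1e3,'lat',(d-d@z0*z0)*1e3,'Fz',f@z0,'Flat',f-f@z0*z0,'Mz',np.dot(s['moment'],z0),'w',s['gripper_width'],s['gripper_force'],'q',s['qpos'])
E
python3 st.py
```

```text
t 4.3 turn 20.14281807906467 offturn 0.04130870688776875 rise mm 0.001471681085168976 lat [-0.0079 -0.4059  0.0762] Fz 9.900138360431288 Flat [-1.6918 -2.3569 -0.4509] Mz 0.21031411515121817 w 0.025245832820814017 68.58944177627563 q [-0.8594  0.302   0.0835  2.2274  0.9172  0.5743  0.0138]
```

Emit:
apply_moves(motion=[0,0,0,0.041,-0.015,-0.0755,0,-0.2,0.1,0.4,0.041,-0.015,-0.0755,0,-0.2,0.1,0.4,0.041,-0.015,-0.0755,0,-0.2,0.1,0.4,0.041,-0.015,-0.0755,0,-0.2,0.1,0.4,0.041,-0.015,-0.0755,0,-0.2,0.1,0.4,0.041,-0.015,-0.0755,0,-0.2,0.1,0.4,0.041,-0.015,-0.0755,0,-0.2,0.1,0.4,0.041,-0.015,-0.0755,0])

```text
time_s: 5.1
position: [0.4998, 0.195, 0.1409]
ee_rot: [0.331, 0.907, 0.0, 0.259]
contact_force: [5.3, 0.5, -6.9]
gripper_width: 0.0249
gripper_force: 69.1
```

```bash
python3 st.py
```

```text
t 5.1 turn -20.146224658113525 offturn 0.010167997915598593 rise mm 2.619838581503428 lat [0.1961 0.2954 0.0479] Fz -8.413218689589744 Flat [1.3552 1.9368 0.3515] Mz 0.36164276805451206 w 0.024916583576433386 69.05339241027832 q [-0.9547  0.2982  0.1962  2.2331  0.8726  0.5484 -0.6465]
```

Emit:
apply_moves(motion=[0,0,0,-0.041,0.015,0.0755,0,0,0,0,-0.041,0.015,0.0755,0,0,0,0,-0.041,0.015,0.0755,0,0,0,0,-0.041,0.015,0.0755,0])

```text
time_s: 5.5
position: [0.4996, 0.1947, 0.141]
ee_rot: [0.166, 0.951, -0.046, 0.255]
contact_force: [1.6, -0.1, -3.6]
gripper_width: 0.0248
gripper_force: 69.9
```

```bash
python3 st.py
```

```text
t 5.5 turn 0.16203010786526129 offturn 0.035871371894576315 rise mm 2.7371904249905628 lat [0.0411 0.0103 0.0203] Fz -3.865000519379424 Flat [-0.1778  0.5664 -0.2089] Mz -0.3269647047857749 w 0.024809863482952898 69.88087892532349 q [-0.9055  0.297   0.1359  2.2293  0.8916  0.5655 -0.311 ]
```

Emit:
apply_moves(motion=[-0.2,0.1,0.3,-0.041,0.015,0.0755,0,-0.2,0.1,0.3,-0.041,0.015,0.0755,0,-0.2,0.1,0.3,-0.041,0.015,0.0755,0,-0.2,0.1,0.3,-0.041,0.015,0.0755,0,0,0,0,0.041,-0.015,-0.0755,0,-0.2,0.1,0.3,0.041,-0.015,-0.0755,0,-0.2,0.1,0.3,0.041,-0.015,-0.0755,0,-0.2,0.1,0.3,0.041,-0.015,-0.0755,0,-0.2,0.1,0.3,0.041,-0.015,-0.0755,0,-0.2,0.1,0.3,0.041,-0.015,-0.0755,0,-0.2,0.1,0.3,0.041,-0.015,-0.0755,0,-0.2,0.1,0.3,0.041,-0.015,-0.0755,0])

```text
time_s: 6.7
position: [0.4977, 0.1958, 0.1443]
ee_rot: [0.332, 0.907, -0.0, 0.259]
contact_force: [6.7, -0.0, -6.2]
gripper_width: 0.025
gripper_force: 69.3
```

```bash
python3 st.py
```

```text
t 6.7 turn -20.154061826878607 offturn 0.017646972350469112 rise mm 6.672940755394961 lat [ 0.0425  0.4431 -0.0648] Fz -8.52070095084946 Flat [2.652  1.4515 1.1517] Mz 0.321825194769287 w 0.024998031359661613 69.25607442855835 q [-0.9549  0.2903  0.1892  2.2316  0.8652  0.5598 -0.6417]
```

Emit:
apply_moves(motion=[0,0,0,-0.041,0.015,0.0755,0,0,0,0,-0.041,0.015,0.0755,0,0,0,0,-0.041,0.015,0.0755,0,0,0,0,-0.041,0.015,0.0755,0,0,0,0,-0.041,0.015,0.0755,0,0,0,0,-0.041,0.015,0.0755,0,0,0,0,-0.041,0.015,0.0755,0,0,0,0,-0.041,0.015,0.0755,0])

```text
time_s: 7.5
position: [0.4975, 0.1951, 0.1443]
ee_rot: [-0.001, 0.966, -0.09, 0.243]
contact_force: [1.6, -2.7, -1.5]
gripper_width: 0.0252
gripper_force: 69.9
```

```bash
python3 st.py; python3 -c "
from h import *
cv2.imwrite('pics/w3.png',cv2.resize(viewer.capture('wrist')[100:300,210:450,::-1],None,fx=2,fy=2))"
```

```text
t 7.5 turn 20.123101925761436 offturn 0.0993238538097865 rise mm 6.696134407045567 lat [-0.1741 -0.2697 -0.041 ] Fz -2.5261964206305607 Flat [ 0.3868 -2.2544  0.657 ] Mz -0.3035574941792801 w 0.025155625688558034 69.91284728050232 q [-0.8614  0.2896  0.0756  2.2246  0.8999  0.5911  0.0271]
```

View pics/w3.png

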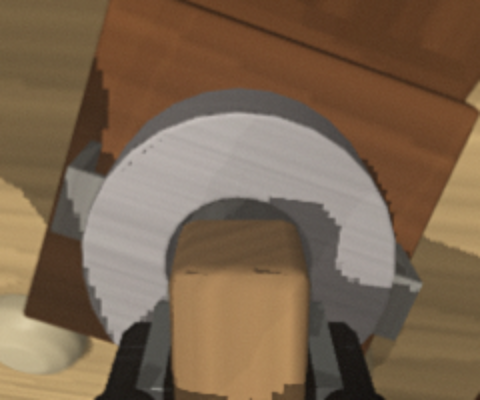

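Emit:
apply_moves(motion=[0,0,0,0.0547,-0.02,-0.1008,0,-0.25,0.1,0.45,0.0547,-0.02,-0.1008,0,-0.25,0.1,0.45,0.0547,-0.02,-0.1008,0,-0.25,0.1,0.45,0.0547,-0.02,-0.1008,0,-0.25,0.1,0.45,0.0547,-0.02,-0.1008,0,-0.25,0.1,0.45,0.0547,-0.02,-0.1008,0,0,0,0,-0.0547,0.02,0.1008,0,-0.25,0.1,0.45,-0.0547,0.02,0.1008,0,-0.25,0.1,0.45,-0.0547,0.02,0.1008,0,-0.25,0.1,0.45,-0.0547,0.02,0.1008,0,-0.25,0.1,0.45,-0.0547,0.02,0.1008,0,-0.25,0.1,0.45,-0.0547,0.02,0.1008,0])

```text
time_s: 8.75
position: [0.495, 0.196, 0.1486]
ee_rot: [-0.001, 0.966, -0.09, 0.243]
contact_force: [5.3, -1.6, -6.2]
gripper_width: 0.0252
gripper_force: 69.3
```

```bash
python3 st.py
```

```text
t 8.75 turn 20.09389527589897 offturn 0.11526039699349945 rise mm 11.744605053761623 lat [-0.2887 -0.2649 -0.1041] Fz -8.129430462052035 Flat [ 1.5185 -0.2173  0.8674] Mz -0.2801905432648076 w 0.025189342379820935 69.2913544178009 q [-0.8629  0.28    0.0701  2.2227  0.8875  0.6029  0.0365]
```

Steady at about 8 N, including the stamp's own weight. I'll repeat the two strokes.

Emit:
apply_moves(motion=[0,0,0,0.0547,-0.02,-0.1008,0,-0.25,0.1,0.45,0.0547,-0.02,-0.1008,0,-0.25,0.1,0.45,0.0547,-0.02,-0.1008,0,-0.25,0.1,0.45,0.0547,-0.02,-0.1008,0,-0.25,0.1,0.45,0.0547,-0.02,-0.1008,0,-0.25,0.1,0.45,0.0547,-0.02,-0.1008,0,0,0,0,-0.0547,0.02,0.1008,0,-0.25,0.1,0.45,-0.0547,0.02,0.1008,0,-0.25,0.1,0.45,-0.0547,0.02,0.1008,0,-0.25,0.1,0.45,-0.0547,0.02,0.1008,0,-0.25,0.1,0.45,-0.0547,0.02,0.1008,0,-0.25,0.1,0.45,-0.0547,0.02,0.1008,0])

```text
time_s: 9.95
position: [0.4924, 0.1969, 0.1531]
ee_rot: [-0.001, 0.966, -0.09, 0.243]
contact_force: [5.1, -1.1, -6.5]
gripper_width: 0.026
gripper_force: 69.4
```

```bash
python3 st.py
```

```text
t 9.95 turn 20.102133804561436 offturn 0.12349538797960077 rise mm 16.956412182863456 lat [-0.443  -0.1918 -0.2023] Fz -8.165514687802705 Flat [1.2151 0.3031 0.5994] Mz -0.34652759380529785 w 0.02600723417940413 69.36632752418518 q [-0.8649  0.2701  0.0647  2.2207  0.8753  0.6151  0.0462]
```

Emit:
apply_moves(motion=[0,0,0,0.0547,-0.02,-0.1008,0,-0.25,0.1,0.45,0.0547,-0.02,-0.1008,0,-0.25,0.1,0.45,0.0547,-0.02,-0.1008,0,-0.25,0.1,0.45,0.0547,-0.02,-0.1008,0,-0.25,0.1,0.45,0.0547,-0.02,-0.1008,0,-0.25,0.1,0.45,0.0547,-0.02,-0.1008,0,0,0,0,-0.0547,0.02,0.1008,0,-0.25,0.1,0.45,-0.0547,0.02,0.1008,0,-0.25,0.1,0.45,-0.0547,0.02,0.1008,0,-0.25,0.1,0.45,-0.0547,0.02,0.1008,0,-0.25,0.1,0.45,-0.0547,0.02,0.1008,0,-0.25,0.1,0.45,-0.0547,0.02,0.1008,0])

```text
time_s: 11.15
position: [0.4898, 0.1986, 0.1577]
ee_rot: [-0.001, 0.966, -0.09, 0.243]
contact_force: [2.0, -2.3, -2.8]
gripper_width: 0.0253
gripper_force: 70.0
```

```bash
python3 st.py
```

```text
t 11.15 turn 20.15971894384029 offturn 0.05426021141779163 rise mm 22.524347230010086 lat [-0.4156  0.5503 -0.3345] Fz -3.7674513372246667 Flat [ 0.2656 -1.7003  0.4813] Mz -0.0767664427811429 w 0.025342702460894852 69.97700572013855 q [-0.8674  0.26    0.0589  2.2183  0.8634  0.627   0.056 ]
```

It's loose: the torque has gone and the pull equals the stamp's weight. I'll turn back to centre and draw it out along the axis.

Emit:
apply_moves(motion=[-0.25,0.1,0.45,0.0547,-0.02,-0.1008,0,-0.25,0.1,0.45,0.0547,-0.02,-0.1008,0,-0.25,0.1,0.45,0.0547,-0.02,-0.1008,0,-0.5,0.2,0.9,0,0,0,0,-1,0.3,1.7,0,0,0,0,-2.3,0.9,4.3,0,0,0,0,-4.7,1.7,8.7,0,0,0,0,-4.7,1.7,8.7,0,0,0,0,-4.7,1.7,8.7,0,0,0,0,-4.7,1.7,8.7,0,0,0,0])

```text
time_s: 12.15
position: [0.466, 0.2079, 0.202]
ee_rot: [0.168, 0.951, -0.045, 0.255]
contact_force: [-0.6, 0.1, -3.5]
gripper_width: 0.0251
gripper_force: 69.9
```

```bash
python3 st.py
```

```text
t 12.15 turn -0.0005760529545331267 offturn 0.03521616617687502 rise mm 73.64376845717074 lat [-0.2536  1.06   -0.3471] Fz -2.702335738163198 Flat [-1.8448  0.607  -1.1219] Mz -0.01679137220928431 w 0.025067252773742003 69.90366339683533 q [-0.9371  0.167   0.0678  2.1933  0.7521  0.7384 -0.2069]
```

The stamp is out of the ring. I'll raise it, bring it upright and carry it over the tray.

Emit:
apply_moves(motion=[-5,2,20,0,0,0,0,0,0,20,0,0,0,0,0,0,15,0.018,0.0492,0,0,0,0,10,0.036,0.0984,0,0,0,0,0,0.036,0.0984,0,0,0,0,0,0.036,0.0984,0,0,0,0,0,0.036,0.0984,0,0,0,0,0,0.018,0.0492,0,0,4,-15,0,0,0,0,0,7,-25,0,0,0,0,0,8,-35,0,0,0,0,0,8,-35,0,0,0,0,0])

```text
time_s: 13.35
position: [0.4882, 0.099, 0.2665]
ee_rot: [0.172, 0.985, 0.0, -0.0]
contact_force: [0.7, -0.1, -4.7]
gripper_width: 0.0252
gripper_force: 70.0
```

Emit:
apply_moves(motion=[8,-35,0,0,0,0,0,8,-35,0,0,0,0,0,8,-35,0,0,0,0,0,8,-35,0,0,0,0,0,7,-35,0,0,0,0,0,6,-35,0,0,0,0,0,4,-30,0,0,0,0,0,2,-15,0,0,0,0,0,0,-10,0,0,0,0,0,0,0,0,0,0,0,0])

```text
time_s: 14.35
position: [0.5391, -0.1663, 0.2663]
ee_rot: [0.174, 0.985, -0.0, -0.0]
contact_force: [-0.3, 0.2, -4.3]
gripper_width: 0.0256
gripper_force: 69.9
```

Run:
```python
from h import *
np.set_printoptions(precision=4,suppress=True)
s=bot.state();print(s['time_s'],s['position'],R.from_quat(s['ee_rot']).as_matrix(),s['qpos'],s['contact_force'],s['gripper_width'])
im=viewer.capture('wrist');np.savez('w4',p=s['position'],q=s['ee_rot'])
sc=viewer.capture('scene')
o=np.vstack([im,cv2.resize(sc[60:310,100:500],(640,400))])[:,:,::-1];cv2.imwrite('pics/w4.png',cv2.resize(o,(480,600)))
cv2.imwrite('pics/w4f.png',im[:,:,::-1])
```

```text
14.35 [ 0.5391 -0.1663  0.2663] [[-0.9393  0.3432 -0.0002]
 [ 0.3432  0.9393 -0.0001]
 [ 0.0001 -0.0002 -1.    ]] [-0.0705  0.312   0.3654  1.6961 -0.12    1.1557  1.5478] [-0.3481  0.1527 -4.2778] 0.0255977823947365
```

View pics/w4.png

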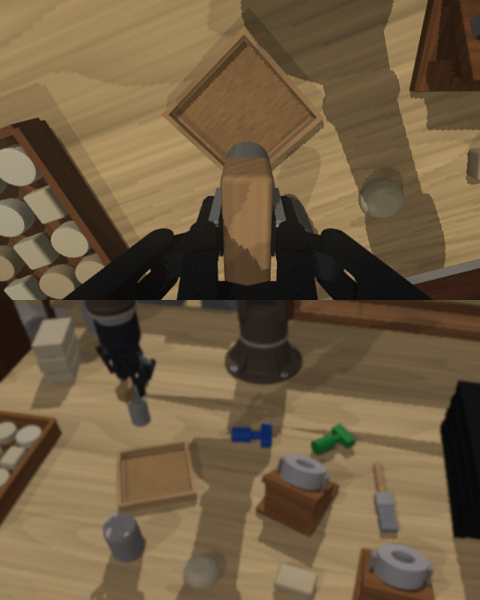

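The wrist view shows the tray's outer corners at full-size left (217,153), right (431,160) and top (327,40), with the stamp hanging upright above it. The scene view shows the ring seated.

Run:
```python
from h import *
d=np.load('w4.npz');W=cam('wrist',{'position':d['p'],'ee_rot':d['q']})
l,r,t=[onz(W,u,.024) for u in((217,153),(431,160),(327,40))];print(l,r,t,(l+r)/2,np.linalg.norm(l-r),np.linalg.norm(l-t),np.linalg.norm(r-t))
S=cam('scene');print([onz(S,(100+x*400/480,60+(y-300)*250/300),.024)[:2] for x,y in((118,455),(188,444),(196,502),(121,511))])
```

```text
[ 0.48727101 -0.286892    0.024     ] [ 0.581157   -0.05446704  0.024     ] [ 0.41913851 -0.12499615  0.024     ] [ 0.534214   -0.17067952  0.024     ] 0.25067098201803023 0.17564823893251746 0.176704118853752
[array([ 0.49972582, -0.27939649]), array([ 0.43022408, -0.11651974]), array([ 0.60462276, -0.04478955]), array([ 0.66088924, -0.20436095])]
```

The centre agrees with where the tool stands (within about 10 mm), so I'll descend.

Emit:
apply_moves(motion=[0,0,-20,0,0,0,0,0,0,-40,0,0,0,0,0,0,-40,0,0,0,0,0,0,-35,0,0,0,0,0,0,-20,0,0,0,0,0,0,-10,0,0,0,0,0,0,-5,0,0,0,0,0,0,-2,0,0,0,0,0,0,-2,0,0,0,0,0,0,-2,0,0,0,0])

```text
time_s: 15.45
position: [0.5403, -0.1656, 0.0909]
ee_rot: [0.174, 0.985, 0.0, 0.001]
contact_force: [-0.8, 0.4, -4.5]
gripper_width: 0.025
gripper_force: 69.7
```

Emit:
apply_moves(motion=[0,0,-2,0,0,0,0,0,0,-2,0,0,0,0,0,0,-2,0,0,0,0])

```text
time_s: 15.75
position: [0.5396, -0.1655, 0.084]
ee_rot: [0.174, 0.985, -0.0, 0.0]
contact_force: [0.2, 0.4, -3.8]
gripper_width: 0.0251
gripper_force: 69.7
```

Emit:
apply_moves(motion=[0,0,-1,0,0,0,0,0,0,-1,0,0,0,0,0,0,0,0,0,0,0])

```text
time_s: 16.05
position: [0.5394, -0.1655, 0.0818]
ee_rot: [0.174, 0.985, -0.0, -0.0]
contact_force: [-0.3, -0.3, -4.7]
gripper_width: 0.0253
gripper_force: 69.7
```

Emit:
apply_moves(motion=[0,0,-1,0,0,0,0,0,0,-1,0,0,0,0,0,0,0,0,0,0,0])

```text
time_s: 16.35
position: [0.5394, -0.1655, 0.0798]
ee_rot: [0.174, 0.985, -0.0, -0.0]
contact_force: [0.3, 0.1, -4.0]
gripper_width: 0.0254
gripper_force: 69.7
```

Emit:
apply_moves(motion=[0,0,-1,0,0,0,0,0,0,-0.5,0,0,0,0,0,0,0,0,0,0,0])

```text
time_s: 16.65
position: [0.5394, -0.1655, 0.0784]
ee_rot: [0.174, 0.985, -0.0, -0.0]
contact_force: [0.5, 0.3, -4.5]
gripper_width: 0.0252
gripper_force: 69.7
```

Emit:
apply_moves(motion=[0,0,-1,0,0,0,0,0,0,-0.5,0,0,0,0,0,0,0,0,0,0,0])

```text
time_s: 16.95
position: [0.5394, -0.1655, 0.0769]
ee_rot: [0.174, 0.985, -0.0, -0.0]
contact_force: [-0.5, -0.5, -3.8]
gripper_width: 0.0253
gripper_force: 69.7
```

Emit:
apply_moves(motion=[0,0,-1,0,0,0,0,0,0,-0.5,0,0,0,0,0,0,0,0,0,0,0])

```text
time_s: 17.25
position: [0.5397, -0.1656, 0.0765]
ee_rot: [0.174, 0.985, 0.0, 0.0]
contact_force: [-3.3, 2.5, 8.7]
gripper_width: 0.0256
gripper_force: 72.0
```

Emit:
apply_moves(motion=[0,0,-1,0,0,0,0,0,0,-0.5,0,0,0,0,0,0,0,0,0,0,0])

```text
time_s: 17.55
position: [0.5399, -0.1657, 0.0764]
ee_rot: [0.174, 0.985, 0.0, 0.001]
contact_force: [-8.5, 2.9, 26.8]
gripper_width: 0.0251
gripper_force: 74.5
```

Contact came at 0.0765. I'll ease off the press, then open gently.

Emit:
apply_moves(motion=[0,0,1.8,0,0,0,0,0,0,0,0,0,0,0], grip_force=20)

```text
time_s: 17.75
position: [0.54, -0.1657, 0.0765]
ee_rot: [0.174, 0.985, 0.0, 0.001]
contact_force: [-3.0, 1.1, 7.4]
gripper_width: 0.0254
gripper_force: 71.7
```

Emit:
apply_moves(motion=[0,0,0,0,0,0,40,0,0,0,0,0,0,60,0,0,0,0,0,0,100,0,0,0,0,0,0,100,0,0,0,0,0,0,100,0,0,0,0,0,0,100])

```text
time_s: 18.35
position: [0.5395, -0.1655, 0.0757]
ee_rot: [0.174, 0.985, -0.0, -0.0]
contact_force: [0.5, -0.1, 0.4]
gripper_width: 0.0852
gripper_force: 0.0
```

Run:
```python
from h import *
s=bot.state();print(s['contact_force'],s['gripper_width'],s['position'])
im=viewer.capture('wrist')[:,:,::-1];cv2.imwrite('pics/w5.png',im)
```

```text
[ 0.4942123  -0.06036473  0.42860524] 0.08523770889022082 [ 0.53951321 -0.16551723  0.07572791]
```

View pics/w5.png

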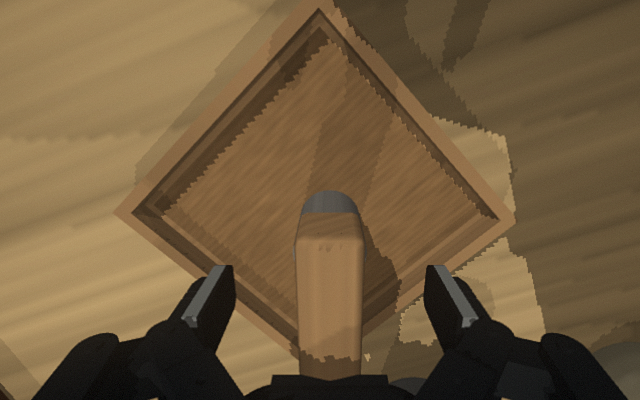

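The stamp stands upright and free between the open fingers, near the tray's middle. I'll retreat straight up.

Emit:
apply_moves(motion=[0,0,10,0,0,0,100,0,0,25,0,0,0,100,0,0,40,0,0,0,100,0,0,40,0,0,0,100,0,0,40,0,0,0,100,0,0,30,0,0,0,100,0,0,0,0,0,0,100,0,0,0,0,0,0,100])

```text
time_s: 19.2
position: [0.5397, -0.1656, 0.2618]
ee_rot: [0.174, 0.985, 0.0, 0.001]
contact_force: [-0.1, 1.0, -0.4]
gripper_width: 0.0852
gripper_force: 0.0
```

Run:
```python
from h import *
cv2.imwrite('pics/f.png',np.vstack([viewer.capture('wrist')[:,:,::-1][:250],viewer.capture('scene')[:,:,::-1][60:300]]))
```

```text
(no output)
```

View pics/f.png

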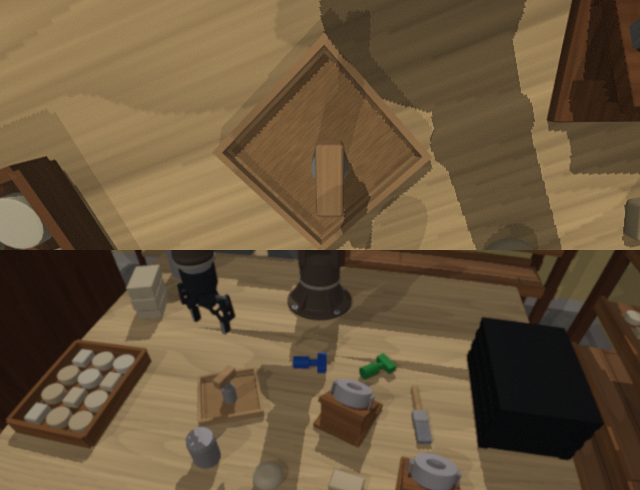

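The stamp stands upright in the tray with its foot near the middle (about (328,165) against the tray centre at (325,153)). The ring is seated and the other items haven't moved, so I'm handing it in.

```bash
python3 -c "
from cell import bot
print(bot.finish_job())"
```

```text
the job is handed in; nothing more can be done
None
```

I twisted the stamp free without lifting the ring visibly off its seat, stood it upright near the middle of the tray, let go, and handed the job in at about 19 s; the hand-in returned no verdict.

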